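Lock the card reader away in the clamp-down case

TASK

Put the card reader that lies beside the open metal case flat into the case. Then put the loose lid on: hook its tongue fully into the slot at the front of the case, lower the lid, and swing the clamp lever over and press it all the way down so that the lid is squeezed flat on its seal. Leave the other things on the counter where they stand.

Things in the scene. Friction and masses are not known exactly. Their poses are not given: they have to be found in the camera images.
- case: Open-topped aluminium case bolted down, 192 x 160 mm, side walls 50 mm high, floor 5 mm thick. Origin: under its middle, on the counter; +x from the slot end (near the robot) to the clamp end, z up. Inner side walls y = +-75, clamp-end wall inside x = +90 mm. At the slot end a level ledge, top z = 50, from x = -95 to -62 mm. Clamp ears x = 106 to 121, y = +-21, up to z = 74 mm.
- case_slot (a point): Middle of the slot's mouth, on the ledge: (-79, 0, 50) mm in the case's frame. The slot runs 16 mm towards the case's -x to a stop at x = -95; it is 104 mm wide and 10 mm high, under a lintel x = -103 to -79, y = +-61, z = 60 to 66 mm.
- case_floor (a point): Middle of the free floor inside the case: (14, 0, 5) mm in the case's frame. Free there: 150 mm along x, 150 mm along y.
- seal_top (a point): Middle of the sprung rubber strip on top of the clamp-end wall, (93, 0, 55) mm in the case's frame, 140 mm long in y. It holds the lid's plain end 5 mm proud until the clamp squeezes it down to z = 50 mm (about 9 N).
- lid: Loose aluminium lid, 0.3 kg, black bar grip. Origin: on its underside below the grip; +x from tongue end to plain end, z up. Plug (drops into the case) x = -42 to 99, y = +-70, z = 0 to 6 mm; plate over it x = -60 to 112, y = +-79, z = 6 to 12 mm. Closed, its origin is at about (-16, 0, 44) mm in the case's frame, axes along the case's. Weight centre 25 mm towards +x of the grip.
- lid_handle (a point): Grip point of the lid's black bar, 34 mm above the lid's underside. The bar is 14 mm thick along the lid's x, 80 mm long along its y, from 22 to 44 mm above the underside, on two posts.
- lid_tongue (a point): Middle of the free end of the lid's flat tongue, on its underside: (-78, 0, 6) mm in the lid's frame. Tongue x = -78 to -60, y = +-45, z = 6 to 10 mm. The lid cannot go on level (the plug would meet the clamp-end wall): hold the plain end about 10 degrees high while the tongue enters the slot, then lower it.
- clamp (a joint): Clamp lever at the far end of the case. 0 = down, flat over the lid, pointing to the case's -x; 1.57 = upright; it starts at 2.1 to 2.3, leaning away from the case. Stiff (0.4 N m), stays where it is left. Its rubber foot, 27 mm from the pivot, meets the lid about 0.2 before the end and must squeeze the seal from there.
- clamp_hinge (a point): Pivot of the clamp lever, (114, 0, 66) mm in the case's frame; it turns about the case's y.
- clamp_tip (a point): Middle of the free end of the clamp lever, 81 mm from its pivot. Bar 24 mm wide, 10 mm thick, with a black end piece 34 mm wide, 30 mm long and 13 mm thick.
- card_reader: Dark grey hand card reader with keys, 123 x 66 x 20 mm, 0.19 kg, lying on its back 0.2 to 0.35 m to one side of the case (not the one far out at the left edge). Origin: middle of its underside; long side along its x. Grasp across the 66 mm.
- dip_cups: Bystander: stack of clear dip cups, 66 mm across, 73 mm high. Origin: middle of its underside.
- timer: Bystander: lime kitchen timer, 50 x 72 x 68 mm. Origin: middle of its underside.
- bun: Bystander: round bun, about 100 mm across, 54 mm high. Origin: middle of its underside.
- butter_tub: Bystander: butter tub, 96 x 137 x 53 mm. Origin: middle of its underside.
- salt_jar: Bystander: small jar, 40 mm across, 105 mm high. Origin: middle of its underside.

How it is judged:
By the outcome, as a careful person would: the job done as asked, in the order asked, and still so for the second after the job is handed in, with the robot touching nothing.
It also fails if it takes over 64 s, if anything falls off the work surface, if the arm or the gripper's body presses on something with over 40 N, if the wrist force passes 120 N, or if a joint passes its speed limit or range.

ROBOT

A 7-joint arm with a two-finger parallel gripper is mounted at the origin on a cart in front of the work surface, level with it; the furniture and walls round the work are solid. World frame = base frame: x ahead of the robot, y to its left, z up, the work surface at z = 0. Lengths are in m, angles in rad, forces in N, time in s.
With the tool pointing down it reaches from about 0.425 to 0.8 m from the base axis. Payload 8.3 kg.
Tool frame: the origin (TCP) lies on the centre line of the jaws, within the pads' length; the fingertips stand 17 mm ahead of it and the grasp point (between the pads) lies 2 mm behind it (bot.finger_overhang is the distance from the TCP to the fingertips, in m); z points along the fingers, y is the line along which they close (so a half turn about z gives the same grasp; the last joint's range is limited). The gripper opens to 85 mm and grips with 20 to 120 N. Pads are 22 mm wide; open, the fingers measure 114 mm over their backs; the gripper's body (76 mm by 85 mm) begins 54 mm behind the grasp point. The pads swing forward as they close: fully open they stand 13 mm farther back than shut.
Start: joints at [1.247, 0.383, 0.016, 1.37, -0.006, 1.388, -0.046], TCP at [0.161, -0.604, 0.248] pointing down, gripper open.
Joint ranges: [-2.95, 2.95], [-0.25, 2.06], [-1.52, 1.56], [0.18, 2.33], [-1.44, 4.58], [0.02, 2.06], [-3.01, 3.01]. Speed limits (rad/s): [2.39, 2.39, 3.01, 3.01, 3.14, 3.14, 3.14].

INTERFACE

Orientations are given as a unit quaternion [w, x, y, z].
In Python, from plant import bot, optics, order, spot_in, place_of gives the robot as it stands.
- The arm moves only by the shell command python3 -m creep 'ROWS' [FORCE]. ROWS is JSON, a list of rows, each an object of numbers: "tx", "ty", "tz": the shift along the tool's x, y, z in units of 50 mm (1.0 is 50 mm); "wx", "wy", "wz": the turn, a rotation vector about the tool's x, y, z in degrees; "gripper": the opening, from 0 (shut) to 1 (fully open). In form: [{"tx": .., "ty": .., "tz": .., "wx": .., "wy": .., "wz": .., "gripper": ..}, ...]. A call has 1 to 8 rows; each row shifts and turns the commanded pose from where the row before left it, along the tool's axes as they then stand; what a row does not reach is not made up. A row lasts 1/8 s, in which the tool goes at most 62.5 mm and 10.7 degrees, less where a joint would pass 70% of its speed; a pose out of reach is approached as far as the arm can. A call is refused whole if a number of a shift passes 1 or a number of a turn 10.7, either way. A call with a gripper value outside its range is refused whole. The fingers move at their own pace and stop on an object; FORCE is the grip in N (left out, the last holds). Time passes only in rows, so rows that do not move let the fingers close. It gives the time, the measured TCP pose, the force, the opening and the grip force at its end, in the units of the state.
- bot.read_state(): the state, without advancing time (a new reading comes with each control period).
- optics.read_camera(name): name is "scene" or "top"; returns a dict with "pixels" (384x512x3 uint8, blue, green, red), "vertical_fov" (degrees; the focal length in pixels is half the picture's height over the tangent of half this angle, whatever the lens; pixels are square), "cx", "cy" (the principal point, pixels), "rvec" (rotation vector, rad) and "tvec" (3), from world to camera coordinates, as OpenCV has them. Camera axes: x right, y down, z forward; pixel columns grow to the right and rows downward; lengths in m; the calibration is good to about 2 mm. A picture is of the moment at which its call begins. There is no depth.
- order.close_job(): hands the job in; it is judged then, once.
Trained networks look in a picture, given as the dict that the camera call returned (one of the last four; its "shot" number tells which), for a name from the list of things; names that differ only in an ending like _2 or _b are one class to them, and where a whole thing is asked for, a point or a joint stands for the part that bears it (a point fixed in the world has none). Each returns a list of dicts, best first, with "conf" (0 to 1); they miss things now and then, are a little off and sometimes report something else, mostly with a low value. They report only what shows in the picture. A call takes as long as a camera call.
- spot_in(picture, label): "point" ([x, y, z] in m, in world coordinates, good to about 4 mm: the middle of the surface that is visible of it).
- place_of(picture, label): "point" ([x, y, z] in m, in world coordinates, good to about 4 mm: a listed point, or the origin of a listed thing).
The state is a dict: "t": time; "joint_pos": joint angles; "qd": joint speeds; "tau": joint torques, N m; "eef_pos": TCP position; "tcp_rot": TCP orientation; "ft_force": force on the tool from outside, world axes, zero at the start; "moment": the same for the moment, N m; "finger_gap": finger opening in m; "grip_force": force on a finger pad.
Only numpy, scipy, OpenCV 4.12 (cv2) and the standard library are available. Lean on these libraries where they do the work, as an engineer would, in place of code of your own. Each camera call takes 0.05 s, during which the arm holds its last target. There are 200 camera calls.

## Working session

There is one attempt and no reset: what is moved stays moved. The work goes in short steps, Python scripts to look and compute and a shell command to move; the robot and the scene stay as the last step left them, time stands still between calls to the robot, and variables do not carry over. Pictures are saved under pics/ and viewed, at most 10 in all, crops included, and the job is handed in when it is done.

```bash
mkdir -p pics; ls
cat > h.py <<'E'
import numpy as np, cv2
from scipy.spatial.transform import Rotation as R
from plant import bot, optics, order, spot_in, place_of
def look(n): return optics.read_camera(n)
def proj(p,X):
    f=p["pixels"].shape[0]/2/np.tan(np.radians(p["vertical_fov"])/2)
    K=np.array([[f,0,p["cx"]],[0,f,p["cy"]],[0,0,1.]])
    return cv2.projectPoints(np.array(X,float).reshape(-1,3),np.array(p["rvec"],float),np.array(p["tvec"],float),K,None)[0].reshape(-1,2)
def unproj(p,uv,z):
    f=p["pixels"].shape[0]/2/np.tan(np.radians(p["vertical_fov"])/2)
    M=cv2.Rodrigues(np.array(p["rvec"],float))[0]; c=-M.T@np.array(p["tvec"],float).ravel()
    out=[]
    for u,v in np.array(uv,float).reshape(-1,2):
        d=M.T@np.array([(u-p["cx"])/f,(v-p["cy"])/f,1]); out.append(c+d*(z-c[2])/d[2])
    return np.array(out)
def st():
    s=bot.read_state(); q=np.array(s["tcp_rot"]); r=R.from_quat(q[[1,2,3,0]])
    return s,np.array(s["eef_pos"]),r
def togo(pos,r2):
    s,p,r=st()
    print("shift(50mm units, tool)",np.round(r.inv().apply(np.array(pos)-p)/.05,2),"turn deg",np.round((r.inv()*r2).as_rotvec(degrees=True),1))
E
python3 - <<'E'
from h import *
for n in ("scene","top"):
    p=look(n); cv2.imwrite(f"pics/{n}0.png",p["pixels"])
    for l in "case case_slot case_floor seal_top lid lid_handle lid_tongue clamp_hinge clamp_tip card_reader dip_cups timer bun butter_tub salt_jar".split():
        print(n,l,[(np.round(d["point"],3).tolist(),round(d["conf"],2)) for d in place_of(p,l)[:3]])
s,p,r=st(); print(s["t"],p,r.as_matrix().round(2).tolist(),bot.finger_overhang, s["joint_pos"])
E
```

```text
pics
scene case [([0.465, -0.028, -0.001], 0.92), ([0.403, -0.279, 0.029], 0.45)]
scene case_slot [([0.387, -0.037, 0.051], 0.79)]
scene case_floor [([0.48, -0.022, 0.004], 0.96)]
scene seal_top [([0.414, -0.275, -0.001], 0.41)]
scene lid [([0.407, -0.274, 0.002], 0.92)]
scene lid_handle [([0.406, -0.279, 0.03], 0.58), ([0.556, -0.017, 0.057], 0.55)]
scene lid_tongue [([0.331, -0.286, 0.001], 0.68)]
scene clamp_hinge [([0.576, -0.013, 0.068], 0.88), ([0.386, -0.041, 0.054], 0.6)]
scene clamp_tip [([0.625, -0.007, 0.129], 0.47)]
scene card_reader [([0.404, -0.277, 0.03], 0.42), ([0.49, 0.475, -0.0], 0.21)]
scene dip_cups [([0.667, -0.172, -0.001], 0.73)]
scene timer [([0.634, 0.199, 0.006], 0.94)]
scene bun [([0.584, -0.453, 0.001], 0.88)]
scene butter_tub [([0.489, 0.473, -0.001], 0.89), ([0.635, 0.201, 0.006], 0.33)]
scene salt_jar [([0.623, 0.399, 0.002], 0.86)]
top case [([0.465, -0.029, -0.004], 0.76), ([0.385, -0.039, 0.047], 0.24)]
top case_slot [([0.382, -0.038, 0.047], 0.68)]
top case_floor [([0.474, -0.025, 0.007], 0.83), ([0.405, -0.276, 0.003], 0.38)]
top seal_top [([0.552, -0.014, 0.055], 0.55)]
top lid [([0.406, -0.274, 0.001], 0.67)]
top lid_handle [([0.41, -0.275, 0.03], 0.78)]
top lid_tongue [([0.33, -0.281, 0.006], 0.84)]
top clamp_hinge [([0.574, -0.009, 0.064], 0.69)]
top clamp_tip [([0.63, -0.004, 0.131], 0.45)]
top card_reader [([0.438, 0.256, 0.002], 0.68)]
top dip_cups [([0.668, -0.17, 0.001], 0.66), ([0.583, -0.452, 0.002], 0.29)]
top timer [([0.636, 0.196, -0.0], 0.55)]
top bun [([0.582, -0.449, 0.001], 0.93), ([0.665, -0.169, 0.0], 0.38)]
top butter_tub [([0.49, 0.476, 0.002], 0.94)]
top salt_jar [([0.635, 0.196, -0.001], 0.72), ([0.618, 0.401, 0.004], 0.58)]
1.6 [ 0.16117968 -0.60383954  0.24827853] [[0.97, 0.26, 0.0], [0.26, -0.97, 0.0], [0.0, -0.0, -1.0]] 0.017 [ 1.24711627  0.38341807  0.01640089  1.370077   -0.00628277  1.38823666
 -0.04649706]
```

View pics/scene0.png

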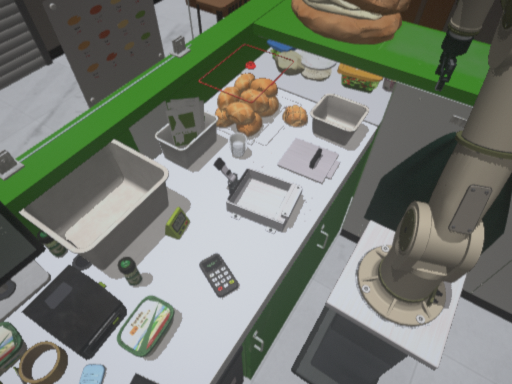

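View pics/top0.png

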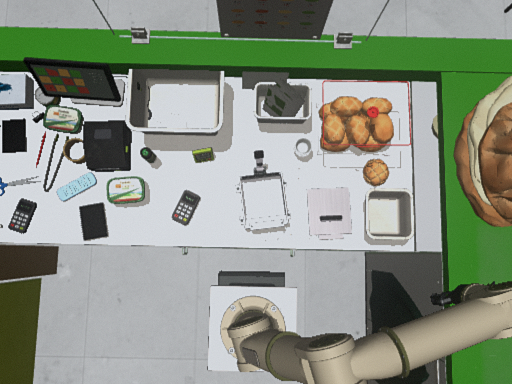

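The scene view shows the reader at (218,275), the case at (265,198) with the lever leaning away at (228,170), and the lid at (308,160). In the top view they are at (185,207), (265,202) and (329,212). Next I refine the yaws.

```bash
cat > fit.py <<'E'
from h import *
def box(x0,x1,y0,y1,z): return [(x0,y0,z),(x1,y0,z),(x1,y1,z),(x0,y1,z)]
def place(pts,o,yaw): return R.from_euler('z',yaw).apply(np.array(pts,float)/1000)+np.array(o)
def draw(im,p,pts,s,off,col):
    uv=(proj(p,pts)-off+.5)*s
    cv2.polylines(im,[np.round(uv).astype(int)],True,col,1,cv2.LINE_AA)
E
python3 - <<'E'
from fit import *
# reader contours
for n,c,z in (("top",(185,207),.02),("scene",(218,275),.02)):
    p=look(n); g=cv2.cvtColor(p["pixels"],cv2.COLOR_BGR2GRAY); w=30
    sub=g[c[1]-w:c[1]+w,c[0]-w:c[0]+w]
    m=((sub<110)*255).astype(np.uint8); m=cv2.morphologyEx(m,cv2.MORPH_CLOSE,np.ones((7,7)))
    k=max(cv2.findContours(m,cv2.RETR_EXTERNAL,cv2.CHAIN_APPROX_NONE)[0],key=cv2.contourArea)
    X=unproj(p,k.reshape(-1,2)+np.array(c)-w,.015)[:,:2]
    r=cv2.minAreaRect((X*1000).astype(np.float32)); b=cv2.boxPoints(r); print(n,r)
# lid contour (top): pinkish lid vs white counter
ims=[]
for n,off,sz,s in (("top",(235,140),(125,105),6),):
    p=look(n); im=p["pixels"][off[1]:off[1]+sz[1],off[0]:off[0]+sz[0]]; im=cv2.resize(im,None,fx=s,fy=s,interpolation=cv2.INTER_CUBIC)
    o,y=(.465,-.028,0),.138
    draw(im,p,place(box(-96,96,-80,80,50),o,y),s,off,(0,0,255))
    draw(im,p,place(box(-103,-79,-61,61,66),o,y),s,off,(0,255,0))
    draw(im,p,place(box(106,121,-21,21,74),o,y),s,off,(255,0,0))
    o,y=(.406,-.276,0),.03
    draw(im,p,place(box(-60,112,-79,79,12),o,y),s,off,(0,0,255))
    draw(im,p,place(box(-78,-60,-45,45,8),o,y),s,off,(0,255,0))
    draw(im,p,place(box(-7,7,-40,40,44),o,y),s,off,(255,0,0))
    cv2.imwrite("pics/ov_top.png",im)
p=look("scene"); off=(215,130); s=5; im=cv2.resize(p["pixels"][130:235,215:350],None,fx=s,fy=s,interpolation=cv2.INTER_CUBIC)
for o,y,bs in (((.465,-.028,0),.138,[box(-96,96,-80,80,50),box(-103,-79,-61,61,66),box(106,121,-21,21,74)]),((.406,-.276,0),.03,[box(-60,112,-79,79,12),box(-78,-60,-45,45,8),box(-7,7,-40,40,44)])):
    for b in bs: draw(im,p,place(b,o,y),s,off,(0,0,255))
cv2.imwrite("pics/ov_sc.png",im)
E
```

```text
top ((432.2733459472656, 257.4330139160156), (66.70942687988281, 119.5733413696289), 65.83348083496094)
scene ((432.96295166015625, 260.7451171875), (64.31797790527344, 122.89620208740234), 66.28431701660156)
```

View pics/ov_top.png

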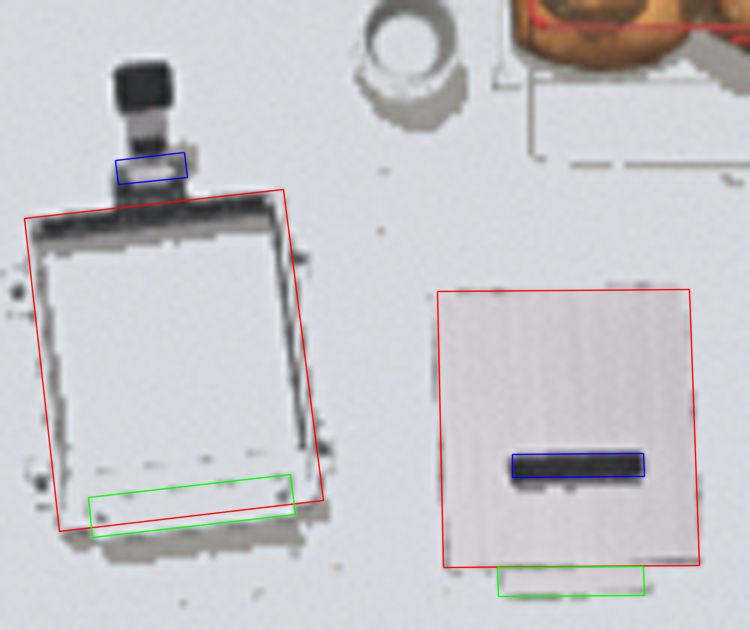

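View pics/ov_sc.png

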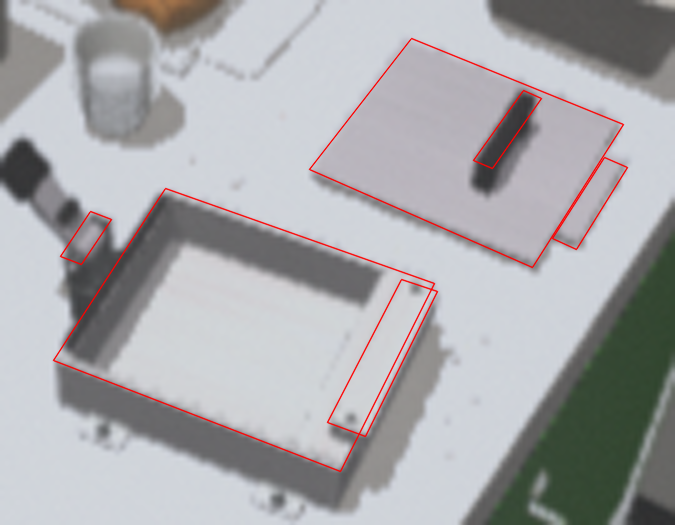

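The overlays fit well: case at (0.465, -0.028) with yaw 7.9°, lid at (0.406, -0.276) with yaw about 1.7°, reader at (0.434, 0.258) with its long axis at -24°. Now a small row calculator, then move.

```bash
cat >> h.py <<'E'
def ori(head,pitch=0,about=None):
    """tool down, tool x at heading (deg); then pitch (deg) raises lid's +x end: about lid y = tool x axis"""
    r=R.from_euler('z',head,degrees=True)*R.from_euler('x',180,degrees=True)
    return r*R.from_rotvec([pitch,0,0],degrees=True)  # sign checked by printing tool z
def plan(wps,start=None):
    """wps: (pos, rot, nrows). prints rows in tool axes"""
    s,p,r=st()
    if start: p,r=np.array(start[0]),start[1]
    for q,r2,n in wps:
        p0,r0=p.copy(),r; d=(r0.inv()*r2).as_rotvec()
        if n is None: n=int(max(np.ceil(np.abs(np.array(q)-p0).max()/.048),np.ceil(np.degrees(np.abs(d).max())/10.5),1))
        for i in range(1,n+1):
            pn=p0+(np.array(q)-p0)*i/n; rn=r0*R.from_rotvec(d*i/n)
            t=r.inv().apply(pn-p)/.05; w=np.degrees((r.inv()*rn).as_rotvec())
            print("t",np.round(t,2)+0.,"w",np.round(w,1)+0.); p,r=pn,rn
        print("--")
E
python3 - <<'E'
from h import *
print(ori(98,10).apply([0,0,1]))
plan([((.47,-.25,.23),ori(70),None),((.435,.258,.12),ori(156),None)])
E
```

```text
[-0.17195825 -0.02416716 -0.98480775]
t [ 0.97 -0.66  0.05] w [ 0.   0.  -6.9]
t [ 1.05 -0.53  0.05] w [ 0.   0.  -6.9]
t [ 1.1  -0.4   0.05] w [ 0.   0.  -6.9]
t [ 1.14 -0.27  0.05] w [ 0.   0.  -6.9]
t [ 1.17 -0.13  0.05] w [ 0.   0.  -6.9]
t [1.17 0.01 0.05] w [ 0.   0.  -6.9]
t [1.16 0.15 0.05] w [ 0.   0.  -6.9]
t [1.14 0.29 0.05] w [ 0.   0.  -6.9]
--
t [ 0.85 -0.38  0.2 ] w [ 0.   0.  -7.8]
t [ 0.89 -0.26  0.2 ] w [ 0.   0.  -7.8]
t [ 0.92 -0.13  0.2 ] w [ 0.   0.  -7.8]
t [ 0.93 -0.01  0.2 ] w [ 0.   0.  -7.8]
t [0.92 0.12 0.2 ] w [ 0.   0.  -7.8]
t [0.89 0.24 0.2 ] w [ 0.   0.  -7.8]
t [0.85 0.36 0.2 ] w [ 0.   0.  -7.8]
t [0.8  0.47 0.2 ] w [ 0.   0.  -7.8]
t [0.72 0.58 0.2 ] w [ 0.   0.  -7.8]
t [0.64 0.67 0.2 ] w [ 0.   0.  -7.8]
t [0.54 0.75 0.2 ] w [ 0.   0.  -7.8]
--
```

```bash
python3 -m creep '[{"tx":0.95,"ty":-0.65,"tz":0.05,"wz":-6.9,"gripper":1},{"tx":1,"ty":-0.5,"wz":-6.9},{"tx":1,"ty":-0.4,"wz":-6.9},{"tx":1,"ty":-0.27,"wz":-6.9},{"tx":1,"ty":-0.13,"wz":-6.9},{"tx":1,"wz":-6.9},{"tx":1,"ty":0.15,"wz":-6.9},{"tx":1,"ty":0.3,"wz":-6.9}]'
python3 - <<'E'
from h import *
plan([((.435,.258,.12),ori(156),None)])
E
```

```text
t [ 0.54 -0.85  0.14] w [ 0.   0.  -7.8]
t [ 0.65 -0.77  0.14] w [ 0.   0.  -7.8]
t [ 0.75 -0.67  0.14] w [ 0.   0.  -7.8]
t [ 0.83 -0.56  0.14] w [ 0.   0.  -7.8]
t [ 0.9  -0.44  0.14] w [ 0.   0.  -7.8]
t [ 0.95 -0.31  0.14] w [ 0.   0.  -7.8]
t [ 0.99 -0.18  0.14] w [ 0.   0.  -7.8]
t [ 1.   -0.05  0.14] w [ 0.   0.  -7.8]
t [1.   0.09 0.14] w [ 0.   0.  -7.8]
t [0.98 0.23 0.14] w [ 0.   0.  -7.8]
t [0.94 0.36 0.14] w [ 0.   0.  -7.8]
t [0.88 0.48 0.14] w [ 0.   0.  -7.8]
t [0.81 0.6  0.14] w [ 0.   0.  -7.8]
t [0.72 0.7  0.14] w [ 0.   0.  -7.8]
t [0.61 0.79 0.14] w [ 0.   0.  -7.8]
t [0.5  0.87 0.14] w [ 0.   0.  -7.8]
t [0.38 0.93 0.14] w [ 0.   0.  -7.8]
t [0.25 0.97 0.14] w [ 0.   0.  -7.8]
--invalid input at $[0]: expected keys tx, ty, tz, wx, wy, wz, gripper
```

```bash
python3 -m creep '[{"tx":0.95,"ty":-0.65,"tz":0,"wx":0,"wy":0,"wz":-6.9,"gripper":1},{"tx":1,"ty":-0.5,"tz":0,"wx":0,"wy":0,"wz":-6.9,"gripper":1},{"tx":1,"ty":-0.4,"tz":0,"wx":0,"wy":0,"wz":-6.9,"gripper":1},{"tx":1,"ty":-0.27,"tz":0,"wx":0,"wy":0,"wz":-6.9,"gripper":1},{"tx":1,"ty":-0.13,"tz":0,"wx":0,"wy":0,"wz":-6.9,"gripper":1},{"tx":1,"ty":0,"tz":0,"wx":0,"wy":0,"wz":-6.9,"gripper":1},{"tx":1,"ty":0.15,"tz":0,"wx":0,"wy":0,"wz":-6.9,"gripper":1},{"tx":1,"ty":0.3,"tz":0,"wx":0,"wy":0,"wz":-6.9,"gripper":1}]'
python3 - <<'E'
from h import *
plan([((.435,.258,.12),ori(156),None)])
E
```

```text
t: 2.8
eef_pos: [0.4384, -0.2836, 0.2486]
tcp_rot: [0.0, 0.817, 0.576, 0.0]
ft_force: [0.6, -1.2, 0.5]
finger_gap: 0.0853
grip_force: 0.0
t [ 0.85 -0.31  0.21] w [ 0.   0.  -7.1]
t [ 0.88 -0.2   0.21] w [ 0.   0.  -7.1]
t [ 0.9  -0.09  0.21] w [ 0.   0.  -7.1]
t [0.9  0.02 0.21] w [ 0.   0.  -7.1]
t [0.89 0.13 0.21] w [ 0.   0.  -7.1]
t [0.87 0.24 0.21] w [ 0.   0.  -7.1]
t [0.83 0.35 0.21] w [ 0.   0.  -7.1]
t [0.78 0.45 0.21] w [ 0.   0.  -7.1]
t [0.72 0.54 0.21] w [ 0.   0.  -7.1]
t [0.65 0.63 0.21] w [ 0.   0.  -7.1]
t [0.56 0.71 0.21] w [ 0.   0.  -7.1]
t [0.47 0.77 0.21] w [ 0.   0.  -7.1]
--
```

```bash
python3 -m creep '[{"tx":0.85,"ty":-0.3,"tz":0.1,"wx":0,"wy":0,"wz":-7.1,"gripper":1},{"tx":0.88,"ty":-0.2,"tz":0.1,"wx":0,"wy":0,"wz":-7.1,"gripper":1},{"tx":0.9,"ty":-0.1,"tz":0.1,"wx":0,"wy":0,"wz":-7.1,"gripper":1},{"tx":0.9,"ty":0,"tz":0.1,"wx":0,"wy":0,"wz":-7.1,"gripper":1},{"tx":0.9,"ty":0.13,"tz":0.2,"wx":0,"wy":0,"wz":-7.1,"gripper":1},{"tx":0.87,"ty":0.24,"tz":0.2,"wx":0,"wy":0,"wz":-7.1,"gripper":1},{"tx":0.83,"ty":0.35,"tz":0.3,"wx":0,"wy":0,"wz":-7.1,"gripper":1},{"tx":0.78,"ty":0.45,"tz":0.3,"wx":0,"wy":0,"wz":-7.1,"gripper":1}]'
python3 -m creep '[{"tx":0.7,"ty":0.55,"tz":0.3,"wx":0,"wy":0,"wz":-7,"gripper":1},{"tx":0.65,"ty":0.6,"tz":0.3,"wx":0,"wy":0,"wz":-7,"gripper":1},{"tx":0.55,"ty":0.7,"tz":0.3,"wx":0,"wy":0,"wz":-7,"gripper":1},{"tx":0.4,"ty":0.7,"tz":0.2,"wx":0,"wy":0,"wz":-7,"gripper":1},{"tx":0,"ty":0,"tz":0,"wx":0,"wy":0,"wz":0,"gripper":1}]'
python3 - <<'E'
from h import *
plan([((.435,.258,.08),ori(156),None),((.435,.258,.02),ori(156),2)])
print(bot.read_state()["joint_pos"].round(2))
E
```

```text
t: 3.8
eef_pos: [0.436, 0.0777, 0.1783]
tcp_rot: [0.001, 0.445, 0.896, 0.0]
ft_force: [1.0, -0.6, -0.8]
finger_gap: 0.0858
grip_force: 0.0
t: 4.42
eef_pos: [0.4369, 0.2533, 0.1228]
tcp_rot: [-0.001, 0.214, 0.977, 0.001]
ft_force: [0.2, 0.1, 0.6]
finger_gap: 0.0851
grip_force: 0.0
t [0.07 0.07 0.86] w [ 0.1 -0.1 -0.7]
--
t [0.  0.  0.6] w [0. 0. 0.]
t [0.  0.  0.6] w [0. 0. 0.]
--
[ 0.16  0.36 -0.89  1.83  0.31  1.1   0.3 ]
```

```bash
python3 -m creep '[{"tx":0.07,"ty":0.07,"tz":0.8,"wx":0,"wy":0,"wz":-0.7,"gripper":1},{"tx":0,"ty":0,"tz":0.65,"wx":0,"wy":0,"wz":0,"gripper":1},{"tx":0,"ty":0,"tz":0.4,"wx":0,"wy":0,"wz":0,"gripper":1},{"tx":0,"ty":0,"tz":0.2,"wx":0,"wy":0,"wz":0,"gripper":1},{"tx":0,"ty":0,"tz":0,"wx":0,"wy":0,"wz":0,"gripper":1},{"tx":0,"ty":0,"tz":0,"wx":0,"wy":0,"wz":0,"gripper":0.5},{"tx":0,"ty":0,"tz":0,"wx":0,"wy":0,"wz":0,"gripper":0.5},{"tx":0,"ty":0,"tz":0,"wx":0,"wy":0,"wz":0,"gripper":0.5}]' 50
python3 - <<'E'
from h import *
s,p,r=st(); print(bot.finger_overhang,p,s["finger_gap"],s["ft_force"],r.as_matrix().round(3).tolist())
E
```

```text
t: 5.42
eef_pos: [0.4375, 0.2552, 0.0226]
tcp_rot: [0.001, 0.211, 0.977, 0.001]
ft_force: [-1.8, -1.1, 8.4]
finger_gap: 0.0645
grip_force: 54.0
0.017 [0.43753805 0.25521809 0.02255549] 0.06445893712954738 [-1.75274033 -1.07715755  8.40309442] [[-0.911, 0.412, 0.003], [0.412, 0.911, 0.001], [-0.002, 0.002, -1.0]]
```

```bash
python3 -m creep '[{"tx":0,"ty":0,"tz":-0.3,"wx":0,"wy":0,"wz":0,"gripper":0.5},{"tx":0,"ty":0,"tz":-0.8,"wx":0,"wy":0,"wz":0,"gripper":0.5},{"tx":0,"ty":0,"tz":-1,"wx":0,"wy":0,"wz":0,"gripper":0.5},{"tx":0,"ty":0,"tz":-0.6,"wx":0,"wy":0,"wz":0,"gripper":0.5}]'
python3 - <<'E'
from h import *
plan([((.479,-.026,.16),ori(98),9),((.479,-.026,.03),ori(98),None)])
E
```

```text
t: 5.92
eef_pos: [0.437, 0.2553, 0.1594]
tcp_rot: [0.001, 0.211, 0.978, 0.001]
ft_force: [-0.6, -0.9, -1.8]
finger_gap: 0.0639
grip_force: 56.6
t [-0.34 -0.53  0.  ] w [0.  0.  6.4]
t [-0.4  -0.49  0.  ] w [0.  0.  6.4]
t [-0.45 -0.44  0.  ] w [0.  0.  6.4]
t [-0.5  -0.39  0.  ] w [0.  0.  6.4]
t [-0.54 -0.33  0.  ] w [0.  0.  6.4]
t [-0.57 -0.27  0.  ] w [0.  0.  6.4]
t [-0.6 -0.2  0. ] w [0.  0.  6.4]
t [-0.62 -0.13  0.  ] w [0.  0.  6.4]
t [-0.63 -0.07  0.  ] w [0.  0.  6.4]
--
t [0.   0.   0.87] w [0. 0. 0.]
t [0.   0.   0.87] w [0. 0. 0.]
t [0.   0.   0.87] w [0. 0. 0.]
--
```

```bash
python3 -m creep '[{"tx":-0.34,"ty":-0.53,"tz":0,"wx":0,"wy":0,"wz":6.4,"gripper":0.5},{"tx":-0.4,"ty":-0.49,"tz":0,"wx":0,"wy":0,"wz":6.4,"gripper":0.5},{"tx":-0.45,"ty":-0.44,"tz":0,"wx":0,"wy":0,"wz":6.4,"gripper":0.5},{"tx":-0.5,"ty":-0.39,"tz":0,"wx":0,"wy":0,"wz":6.4,"gripper":0.5},{"tx":-0.54,"ty":-0.33,"tz":0,"wx":0,"wy":0,"wz":6.4,"gripper":0.5},{"tx":-0.57,"ty":-0.27,"tz":0,"wx":0,"wy":0,"wz":6.4,"gripper":0.5},{"tx":-0.6,"ty":-0.2,"tz":0,"wx":0,"wy":0,"wz":6.4,"gripper":0.5},{"tx":-0.62,"ty":-0.13,"tz":0,"wx":0,"wy":0,"wz":6.4,"gripper":0.5}]'
python3 -m creep '[{"tx":-0.63,"ty":-0.07,"tz":0,"wx":0,"wy":0,"wz":6.4,"gripper":0.5},{"tx":0,"ty":0,"tz":0,"wx":0,"wy":0,"wz":0,"gripper":0.5},{"tx":0,"ty":0,"tz":0,"wx":0,"wy":0,"wz":0,"gripper":0.5}]'
python3 - <<'E'
from h import *
plan([((.479,-.026,.03),ori(98),None)])
p=look("scene"); cv2.imwrite("pics/s1.png",cv2.resize(p["pixels"][100:260,180:350],None,fx=3.5,fy=3.5,interpolation=cv2.INTER_CUBIC))
E
```

```text
t: 6.92
eef_pos: [0.4744, 0.0033, 0.1565]
tcp_rot: [0.0, 0.615, 0.789, 0.0]
ft_force: [-0.1, -0.7, -1.7]
finger_gap: 0.0642
grip_force: 56.6
t: 7.3
eef_pos: [0.4787, -0.0264, 0.1561]
tcp_rot: [-0.0, 0.656, 0.755, 0.0]
ft_force: [-0.3, 0.3, -2.1]
finger_gap: 0.0642
grip_force: 56.6
t [0.   0.   0.84] w [0. 0. 0.]
t [0.   0.   0.84] w [0. 0. 0.]
t [0.   0.   0.84] w [0. 0. 0.]
--
```

View pics/s1.png

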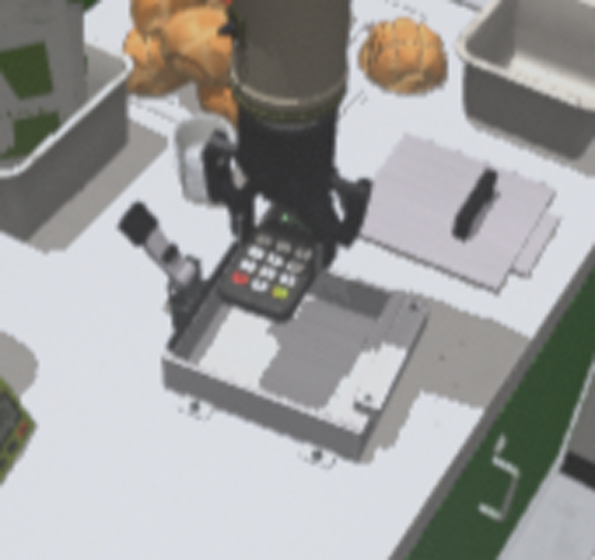

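The reader is held level over the case (crop pixel 270,275), aligned with its walls. Lowering and releasing.

```bash
python3 -m creep '[{"tx":0,"ty":0,"tz":0.9,"wx":0,"wy":0,"wz":0,"gripper":0.5},{"tx":0,"ty":0,"tz":0.9,"wx":0,"wy":0,"wz":0,"gripper":0.5},{"tx":0,"ty":0,"tz":0.5,"wx":0,"wy":0,"wz":0,"gripper":0.5},{"tx":0,"ty":0,"tz":0.2,"wx":0,"wy":0,"wz":0,"gripper":0.5},{"tx":0,"ty":0,"tz":0.05,"wx":0,"wy":0,"wz":0,"gripper":0.5},{"tx":0,"ty":0,"tz":0,"wx":0,"wy":0,"wz":0,"gripper":0.5}]'
```

```text
t: 8.1
eef_pos: [0.4795, -0.0265, 0.0293]
tcp_rot: [0.001, 0.656, 0.755, 0.001]
ft_force: [0.4, 0.1, -1.7]
finger_gap: 0.064
grip_force: 56.5
```

```bash
python3 -m creep '[{"tx":0,"ty":0,"tz":0.04,"wx":0,"wy":0,"wz":0,"gripper":0.5},{"tx":0,"ty":0,"tz":0,"wx":0,"wy":0,"wz":0,"gripper":0.88},{"tx":0,"ty":0,"tz":0,"wx":0,"wy":0,"wz":0,"gripper":0.95},{"tx":0,"ty":0,"tz":0,"wx":0,"wy":0,"wz":0,"gripper":0.95},{"tx":0,"ty":0,"tz":-0.4,"wx":0,"wy":0,"wz":0,"gripper":0.95},{"tx":0,"ty":0,"tz":-1,"wx":0,"wy":0,"wz":0,"gripper":1},{"tx":0,"ty":0,"tz":-1,"wx":0,"wy":0,"wz":0,"gripper":1}]'
python3 - <<'E'
from h import *
print(bot.read_state()["joint_pos"].round(2))
plan([((.43,-.20,.13),ori(95),None),((.406,-.276,.09),ori(91.7),None),((.406,-.276,.034),ori(91.7),2)])
E
```

```text
t: 8.98
eef_pos: [0.4783, -0.0267, 0.1475]
tcp_rot: [-0.001, 0.656, 0.755, -0.0]
ft_force: [1.3, -0.6, 0.5]
finger_gap: 0.0853
grip_force: 0.0
[ 0.56  0.2  -0.63  1.87  0.13  1.11  0.02]
t [-0.82 -0.36  0.09] w [0.  0.  0.8]
t [-0.83 -0.35  0.09] w [0.  0.  0.8]
t [-0.83 -0.34  0.09] w [0.  0.  0.8]
t [-0.84 -0.33  0.09] w [0.  0.  0.8]
--
t [-0.74 -0.31  0.4 ] w [0.  0.  1.7]
t [-0.74 -0.28  0.4 ] w [0.  0.  1.7]
--
t [0.   0.   0.56] w [0. 0. 0.]
t [0.   0.   0.56] w [0. 0. 0.]
--
```

```bash
python3 -m creep '[{"tx":-0.82,"ty":-0.36,"tz":0,"wx":0,"wy":0,"wz":0.8,"gripper":1},{"tx":-0.83,"ty":-0.35,"tz":0,"wx":0,"wy":0,"wz":0.8,"gripper":1},{"tx":-0.83,"ty":-0.34,"tz":0.1,"wx":0,"wy":0,"wz":0.8,"gripper":1},{"tx":-0.84,"ty":-0.33,"tz":0.1,"wx":0,"wy":0,"wz":0.8,"gripper":0.7},{"tx":-0.74,"ty":-0.3,"tz":0.3,"wx":0,"wy":0,"wz":1.7,"gripper":0.6},{"tx":-0.74,"ty":-0.28,"tz":0.3,"wx":0,"wy":0,"wz":1.7,"gripper":0.6},{"tx":0,"ty":0,"tz":0.3,"wx":0,"wy":0,"wz":0,"gripper":0.6}]'
python3 - <<'E'
from h import *
plan([((.406,-.276,.035),ori(91.7),None)])
p=look("scene"); im=p["pixels"]; cv2.imwrite("pics/s2.png",cv2.resize(im[120:260,180:350],None,fx=4,fy=4,interpolation=cv2.INTER_CUBIC))
for n in("scene","top"):
    p=look(n)
    for l in ("lid","lid_handle","card_reader"): print(n,l,[(np.round(d["point"],3).tolist(),round(d["conf"],2)) for d in place_of(p,l)[:2]])
E
```

```text
t: 9.85
eef_pos: [0.4046, -0.2791, 0.0907]
tcp_rot: [0.0, 0.7, 0.714, -0.001]
ft_force: [0.4, 1.2, -0.5]
finger_gap: 0.0515
grip_force: 0.0
t [0.03 0.02 0.56] w [ 0.   0.  -0.3]
t [0.03 0.02 0.56] w [ 0.   0.  -0.3]
--
scene lid [([0.41, -0.275, 0.001], 0.76)]
scene lid_handle [([0.406, -0.278, 0.031], 0.78), ([0.583, -0.452, -0.002], 0.4)]
scene card_reader [([0.481, -0.019, 0.004], 0.84)]
top lid [([0.406, -0.273, 0.002], 0.97)]
top lid_handle [([0.41, -0.28, 0.033], 0.73)]
top card_reader [([0.484, -0.024, 0.008], 0.87)]
```

View pics/s2.png

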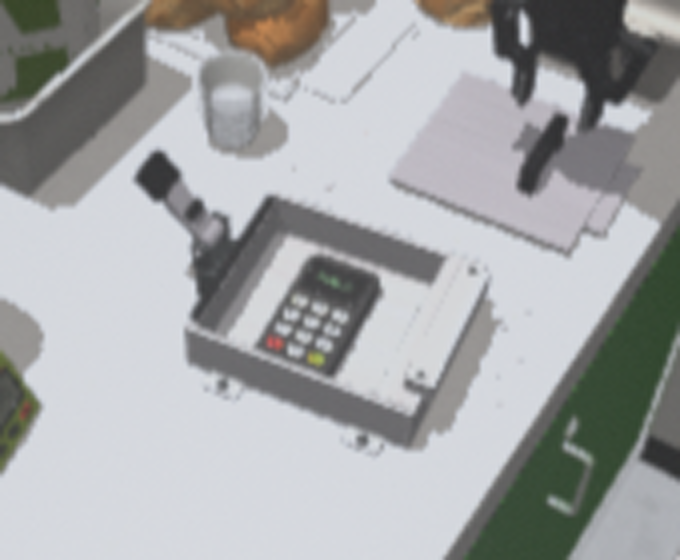

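The reader lies flat inside the case (crop 320,310), and the open jaws straddle the lid bar (545,150). Descend and grip.

```bash
python3 -m creep '[{"tx":0.05,"ty":0.05,"tz":0.5,"wx":0,"wy":0,"wz":-0.6,"gripper":0.6},{"tx":0,"ty":0,"tz":0.4,"wx":0,"wy":0,"wz":0,"gripper":0.6},{"tx":0,"ty":0,"tz":0.2,"wx":0,"wy":0,"wz":0,"gripper":0.5},{"tx":0,"ty":0,"tz":0,"wx":0,"wy":0,"wz":0,"gripper":0},{"tx":0,"ty":0,"tz":0,"wx":0,"wy":0,"wz":0,"gripper":0},{"tx":0,"ty":0,"tz":0,"wx":0,"wy":0,"wz":0,"gripper":0},{"tx":0,"ty":0,"tz":0,"wx":0,"wy":0,"wz":0,"gripper":0}]' 110
```

```text
t: 11.18
eef_pos: [0.4092, -0.2733, 0.0371]
tcp_rot: [0.001, 0.694, 0.72, 0.0]
ft_force: [-0.7, 1.9, 6.8]
finger_gap: 0.012
grip_force: 108.3
```

```bash
python3 -m creep '[{"tx":0,"ty":0,"tz":-0.3,"wx":0,"wy":0,"wz":0,"gripper":0},{"tx":0,"ty":0,"tz":-0.7,"wx":0,"wy":0,"wz":0,"gripper":0},{"tx":0,"ty":0,"tz":-0.9,"wx":0,"wy":0,"wz":0,"gripper":0},{"tx":0,"ty":0,"tz":-0.9,"wx":0,"wy":0,"wz":0,"gripper":0},{"tx":0,"ty":0,"tz":-0.8,"wx":0,"wy":0,"wz":0,"gripper":0},{"tx":0,"ty":0,"tz":-0.2,"wx":-5,"wy":0,"wz":0,"gripper":0},{"tx":0,"ty":0,"tz":0,"wx":-5,"wy":0,"wz":0,"gripper":0},{"tx":0,"ty":0,"tz":0,"wx":0,"wy":0,"wz":0,"gripper":0}]'
cat > chk.py <<'E'
from fit import *
# where the lid seems to be, in the tool frame (expected handle 0,0,.003 ; tongue tip: y=-.078,z=.031)
s,p,r=st(); print("tcp",p.round(4),"toolz",r.apply([0,0,1]).round(3),"f",s["ft_force"].round(1),"q",s["joint_pos"].round(2))
for n in("scene","top"):
    c=look(n)
    for l in("lid","lid_handle","lid_tongue"):
        d=place_of(c,l)
        if d: print(n,l,round(d[0]["conf"],2),"toolframe mm",(r.inv().apply(np.array(d[0]["point"])-p)*1000).round(1))
E
python3 chk.py
python3 - <<'E'
from h import *
plan([((.4644,-.028,.20),ori(97.9,-10),None)])
E
```

```text
t: 12.18
eef_pos: [0.407, -0.2736, 0.2268]
tcp_rot: [0.061, 0.693, 0.716, 0.062]
ft_force: [-0.6, -0.3, -2.4]
finger_gap: 0.0119
grip_force: 108.1
tcp [ 0.407  -0.2736  0.2268] toolz [ 0.173  0.005 -0.985] f [-0.6 -0.3 -2.4] q [ 1.    0.03 -0.41  1.86 -0.1   1.12  0.67]
scene lid 0.75 toolframe mm [-0.6  3.7 39.5]
scene lid_handle 0.68 toolframe mm [-4.9 -2.8  7.5]
scene lid_tongue 0.74 toolframe mm [ -7.8 -77.2  32.2]
top lid 0.85 toolframe mm [-2.8  1.6 36. ]
top lid_handle 0.77 toolframe mm [-6.4  3.4  9.4]
top lid_tongue 0.64 toolframe mm [ -1.8 -76.8  34.4]
t [0.81 0.2  0.12] w [ 0.   0.2 -1. ]
t [0.8  0.21 0.13] w [ 0.   0.2 -1. ]
t [0.8  0.22 0.13] w [ 0.   0.2 -1. ]
t [0.8  0.24 0.13] w [ 0.   0.2 -1. ]
t [0.79 0.25 0.13] w [ 0.   0.2 -1. ]
t [0.79 0.26 0.13] w [ 0.   0.2 -1. ]
--
```

```bash
python3 -m creep '[{"tx":0.81,"ty":0.2,"tz":0,"wx":0,"wy":0.2,"wz":-1,"gripper":0},{"tx":0.8,"ty":0.2,"tz":0.05,"wx":0,"wy":0.2,"wz":-1,"gripper":0},{"tx":0.82,"ty":0.2,"tz":0.1,"wx":0,"wy":0.2,"wz":-1,"gripper":0},{"tx":0.82,"ty":0.24,"tz":0.1,"wx":0,"wy":0.2,"wz":-1,"gripper":0},{"tx":0.81,"ty":0.25,"tz":0.1,"wx":0,"wy":0.2,"wz":-1,"gripper":0},{"tx":0.8,"ty":0.26,"tz":0.1,"wx":0,"wy":0.2,"wz":-1,"gripper":0},{"tx":0,"ty":0,"tz":0,"wx":0,"wy":0,"wz":0,"gripper":0}]'
python3 chk.py
cat > tip.py <<'E'
from fit import *
import sys
# tongue tip in case frame from the gripper pose
off=np.array([float(sys.argv[1]) if len(sys.argv)>1 else -3.5,-78,31.1])/1000
s,p,r=st(); yaw=.138; O=np.array([.465,-.028,0]); C=R.from_euler('z',yaw)
f=lambda v:(C.inv().apply(v-O)*1000).round(1)
m=(C.inv()*r).as_matrix()
print("t",s["t"],"tip",f(p+r.apply(off)),"tcp",f(p),"lid x axis",m[:,1].round(3),"pitch",np.degrees(np.arcsin(m[2,1])).round(1),"f case",C.inv().apply(s["ft_force"]).round(1),"M",s["moment"].round(2),"gap",s["finger_gap"])
E
python3 tip.py
```

```text
t: 13.45
eef_pos: [0.4597, -0.0211, 0.2163]
tcp_rot: [0.056, 0.65, 0.755, 0.067]
ft_force: [0.3, -0.9, -1.8]
finger_gap: 0.012
grip_force: 108.1
tcp [ 0.4597 -0.0211  0.2163] toolz [ 0.172  0.029 -0.985] f [ 0.3 -0.9 -1.8] q [ 0.75 -0.06 -0.71  1.96 -0.09  1.06  0.22]
scene lid 0.58 toolframe mm [-5.5  4.  36.8]
scene lid_handle 0.95 toolframe mm [-3.2 -3.8  7. ]
scene lid_tongue 0.7 toolframe mm [ -8.3 -79.4  34.5]
top lid 0.56 toolframe mm [-7.2 -4.2 35.7]
top lid_handle 0.6 toolframe mm [-8.9  2.1  8.6]
t 13.85 tip [-76.8  -0.8 171.9] tcp [ -5.4   2.8 216.1] lid x axis [0.985 0.002 0.174] pitch 10.0 f case [ 0.1 -0.3 -2.9] M [-0.08  0.32  0.03] gap 0.011943555832100508
```

```bash
cat > go.py <<'E'
from fit import *
import sys
# go.py tipx tipy tipz pitch xoff : rows to bring tongue tip (case mm) there
x,y,z,pt,xo=map(float,sys.argv[1:6]); n=int(sys.argv[6]) if len(sys.argv)>6 else None
C=R.from_euler('z',.138); O=np.array([.465,-.028,0]); r2=ori(97.9,-pt)
tgt=O+C.apply(np.array([x,y,z])/1000)-r2.apply(np.array([xo,-78,31.1])/1000)
print(tgt.round(4)); plan([(tgt,r2,n)])
E
python3 go.py -72 0 72 10 -4.5
```

```text
[ 0.4638 -0.0236  0.1162]
t [ 0.01 -0.08  0.66] w [ 0.  -0.1  0. ]
t [ 0.01 -0.08  0.66] w [ 0.  -0.1  0. ]
t [ 0.01 -0.08  0.66] w [ 0.  -0.1  0. ]
--
```

```bash
python3 -m creep '[{"tx":0.01,"ty":-0.08,"tz":0.66,"wx":0,"wy":0,"wz":0,"gripper":0},{"tx":0.01,"ty":-0.08,"tz":0.66,"wx":0,"wy":0,"wz":0,"gripper":0},{"tx":0.01,"ty":-0.08,"tz":0.66,"wx":0,"wy":0,"wz":0,"gripper":0},{"tx":0,"ty":0,"tz":0,"wx":0,"wy":0,"wz":0,"gripper":0},{"tx":0,"ty":0,"tz":0,"wx":0,"wy":0,"wz":0,"gripper":0}]'
python3 tip.py -4.5
python3 - <<'E'
from fit import *
s,p,r=st()
c=look("scene"); off=(200,115); S=5; im=cv2.resize(c["pixels"][115:230,200:330],None,fx=S,fy=S,interpolation=cv2.INTER_CUBIC)
def lid(pts): # lid mm -> world
    a=np.array(pts,float); t=np.c_[a[:,1]-4.5,a[:,0],37.1-a[:,2]]/1000
    return p+r.apply(t)
for b,col in ((box(-60,112,-79,79,12),(0,0,255)),(box(-78,-60,-45,45,8),(0,255,0)),(box(-7,7,-40,40,44),(255,0,0))): draw(im,c,lid(b),S,off,col)
for b in (box(-96,96,-80,80,50),box(-103,-79,-61,61,66)): draw(im,c,place(b,(.465,-.028,0),.138),S,off,(255,0,255))
cv2.imwrite("pics/s3.png",im)
E
```

```text
t: 14.48
eef_pos: [0.4651, -0.0228, 0.1177]
tcp_rot: [0.057, 0.653, 0.753, 0.067]
ft_force: [0.6, -0.7, -3.0]
finger_gap: 0.0121
grip_force: 108.2
t 14.475 tip [-70.5   0.4  73.5] tcp [  0.8   5.1 117.7] lid x axis [0.985 0.004 0.175] pitch 10.1 f case [ 0.5 -0.8 -3. ] M [-0.04  0.32 -0.02] gap 0.012143151120006253
```

View pics/s3.png

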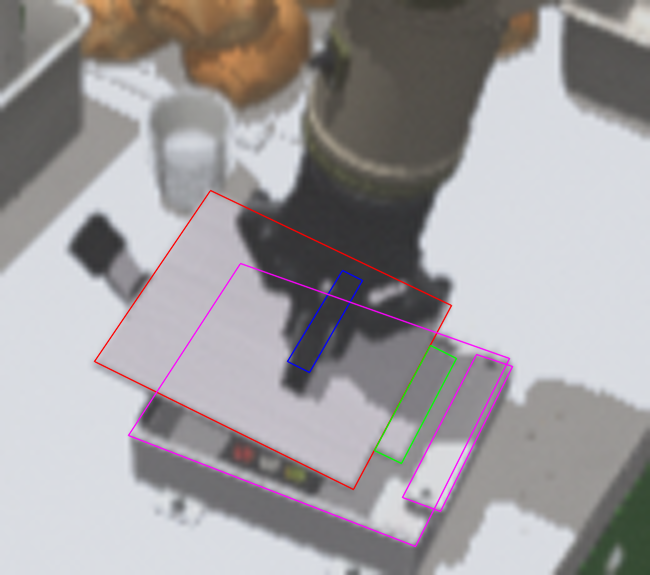

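The lid outline matches the picture closely, with the tongue (crop 415,405) just inboard of the lintel (460,430). Now lower to slot height.

```bash
python3 go.py -72 0 53.5 10 -4.5 2; python3 -m creep '[{"tx":0,"ty":-0.05,"tz":0.2,"wx":0,"wy":0,"wz":0,"gripper":0},{"tx":0,"ty":-0.05,"tz":0.2,"wx":0,"wy":0,"wz":0,"gripper":0},{"tx":0,"ty":0,"tz":0,"wx":0,"wy":0,"wz":0,"gripper":0},{"tx":0,"ty":0,"tz":0,"wx":0,"wy":0,"wz":0,"gripper":0}]'
python3 tip.py -4.5; python3 go.py -92 0 53 10 -4.5 4
```

```text
[ 0.4638 -0.0236  0.0977]
t [-0.01 -0.05  0.2 ] w [ 0.1 -0.1  0.1]
t [-0.01 -0.05  0.2 ] w [ 0.1 -0.1  0.1]
--
t: 15.02
eef_pos: [0.463, -0.0227, 0.096]
tcp_rot: [0.056, 0.653, 0.753, 0.067]
ft_force: [0.4, -0.6, -3.0]
finger_gap: 0.0119
grip_force: 108.1
t 15.025 tip [-72.7   0.8  51.8] tcp [-1.3  5.5 96. ] lid x axis [0.985 0.004 0.174] pitch 10.0 f case [ 0.3 -0.6 -3. ] M [-0.06  0.38 -0.02] gap 0.011922654280290684
[ 0.444  -0.0264  0.0972]
t [ 0.   -0.09 -0.02] w [0.  0.  0.1]
t [ 0.   -0.09 -0.02] w [0.  0.  0.1]
t [-0.01 -0.09 -0.02] w [0.  0.  0.1]
t [-0.01 -0.09 -0.02] w [0.  0.  0.1]
--
```

```bash
python3 -m creep '[{"tx":0,"ty":-0.09,"tz":-0.02,"wx":0,"wy":0,"wz":0,"gripper":0},{"tx":0,"ty":-0.09,"tz":-0.02,"wx":0,"wy":0,"wz":0,"gripper":0},{"tx":0,"ty":-0.09,"tz":-0.02,"wx":0,"wy":0,"wz":0,"gripper":0},{"tx":0,"ty":0,"tz":0,"wx":0,"wy":0,"wz":0,"gripper":0}]'
python3 tip.py -4.5
```

```text
t: 15.52
eef_pos: [0.4489, -0.025, 0.0967]
tcp_rot: [0.056, 0.653, 0.753, 0.067]
ft_force: [-1.0, 0.0, -3.6]
finger_gap: 0.0118
grip_force: 108.1
t 15.525 tip [-86.9   0.5  52.5] tcp [-15.6   5.2  96.7] lid x axis [0.985 0.004 0.174] pitch 10.0 f case [-1.   0.1 -3.6] M [-0.05  0.39  0.02] gap 0.011778298176239214
```

```bash
python3 -m creep '[{"tx":0,"ty":-0.07,"tz":-0.01,"wx":0,"wy":0,"wz":0,"gripper":0},{"tx":0,"ty":-0.05,"tz":-0.01,"wx":0,"wy":0,"wz":0,"gripper":0},{"tx":0,"ty":0,"tz":0,"wx":0,"wy":0,"wz":0,"gripper":0}]'
python3 tip.py -4.5
python3 -m creep '[{"tx":0,"ty":-0.04,"tz":-0.01,"wx":0,"wy":0,"wz":0,"gripper":0},{"tx":0,"ty":0,"tz":0,"wx":0,"wy":0,"wz":0,"gripper":0}]'
python3 tip.py -4.5
```

```text
t: 15.9
eef_pos: [0.4431, -0.0257, 0.0965]
tcp_rot: [0.056, 0.653, 0.753, 0.067]
ft_force: [-0.0, 0.2, -3.4]
finger_gap: 0.0116
grip_force: 108.1
t 15.9 tip [-92.8   0.6  52.3] tcp [-21.4   5.3  96.5] lid x axis [0.985 0.004 0.174] pitch 10.0 f case [-0.   0.2 -3.4] M [-0.07  0.41  0.  ] gap 0.01160085347700379
t: 16.15
eef_pos: [0.4411, -0.0259, 0.0967]
tcp_rot: [0.056, 0.653, 0.753, 0.067]
ft_force: [0.2, 1.1, -2.6]
finger_gap: 0.012
grip_force: 108.1
t 16.15 tip [-94.8   0.7  52.5] tcp [-23.4   5.4  96.7] lid x axis [0.985 0.004 0.174] pitch 10.0 f case [ 0.4  1.  -2.6] M [-0.05  0.39  0.01] gap 0.011960424157010038
```

Still no stop contact; continue in 2 mm steps.

```bash
python3 -m creep '[{"tx":0,"ty":-0.04,"tz":-0.01,"wx":0,"wy":0,"wz":0,"gripper":0},{"tx":0,"ty":0,"tz":0,"wx":0,"wy":0,"wz":0,"gripper":0}]'
python3 tip.py -4.5
python3 -m creep '[{"tx":0,"ty":-0.03,"tz":-0.01,"wx":0,"wy":0,"wz":0,"gripper":0},{"tx":0,"ty":0,"tz":0,"wx":0,"wy":0,"wz":0,"gripper":0}]'
python3 tip.py -4.5
```

```text
t: 16.4
eef_pos: [0.4397, -0.0262, 0.0972]
tcp_rot: [0.057, 0.653, 0.753, 0.067]
ft_force: [2.4, -0.3, -3.5]
finger_gap: 0.0116
grip_force: 107.9
t 16.4 tip [-96.1   0.6  52.9] tcp [-24.8   5.3  97.2] lid x axis [0.985 0.004 0.175] pitch 10.1 f case [ 2.4 -0.6 -3.5] M [-0.01 -0.29 -0.08] gap 0.011568267738439884
t: 16.65
eef_pos: [0.4393, -0.0263, 0.0979]
tcp_rot: [0.058, 0.652, 0.753, 0.068]
ft_force: [6.8, -0.2, -6.1]
finger_gap: 0.0121
grip_force: 107.7
t 16.65 tip [-96.5   0.5  53.4] tcp [-25.3   5.2  97.9] lid x axis [0.984 0.004 0.177] pitch 10.2 f case [ 6.7 -1.1 -6.1] M [ 0.02 -1.43 -0.18] gap 0.012125017390160534
```

```bash
python3 go.py -95.5 0 52 6 -4.5 3;python3 - <<'E'
from h import *
E
```

```text
[ 0.4434 -0.0265  0.0911]
t [0.   0.02 0.05] w [ 1.4 -0.1  0.1]
t [0.   0.02 0.05] w [ 1.4 -0.1  0.1]
t [0.   0.02 0.05] w [ 1.4 -0.1  0.1]
--
```

```bash
python3 -m creep '[{"tx":0,"ty":0.02,"tz":0.05,"wx":1.4,"wy":0,"wz":0,"gripper":0},{"tx":0,"ty":0.02,"tz":0.05,"wx":1.4,"wy":0,"wz":0,"gripper":0},{"tx":0,"ty":0.02,"tz":0.05,"wx":1.4,"wy":0,"wz":0,"gripper":0},{"tx":0,"ty":0,"tz":0,"wx":0,"wy":0,"wz":0,"gripper":0}]'
python3 tip.py -4.5;  python3 go.py -95.5 0 51.5 2 -4.5 3
```

```text
t: 17.15
eef_pos: [0.4426, -0.0257, 0.0903]
tcp_rot: [0.032, 0.654, 0.755, 0.039]
ft_force: [5.7, -0.7, -0.0]
finger_gap: 0.0116
grip_force: 108.6
t 17.15 tip [-96.3   0.6  51.4] tcp [-21.9   5.4  90.3] lid x axis [0.995 0.005 0.102] pitch 5.8 f case [ 5.5 -1.5 -0. ] M [-0.13 -0.91 -0.07] gap 0.011629916350263048
[ 0.4459 -0.0261  0.0853]
t [-0.01  0.02  0.04] w [ 1.3 -0.1  0.1]
t [-0.01  0.02  0.03] w [ 1.3 -0.1  0.1]
t [-0.01  0.02  0.03] w [ 1.3 -0.1  0.1]
--
```

```bash
python3 -m creep '[{"tx":-0.01,"ty":0.02,"tz":0.03,"wx":1.3,"wy":0,"wz":0.1,"gripper":0},{"tx":-0.01,"ty":0.02,"tz":0.03,"wx":1.3,"wy":0,"wz":0.1,"gripper":0},{"tx":-0.01,"ty":0.02,"tz":0.03,"wx":1.3,"wy":0,"wz":0.1,"gripper":0},{"tx":0,"ty":0,"tz":0,"wx":0,"wy":0,"wz":0,"gripper":0}]'
python3 tip.py -4.5
```

```text
t: 17.65
eef_pos: [0.4449, -0.0266, 0.0854]
tcp_rot: [0.009, 0.657, 0.754, 0.013]
ft_force: [2.6, 2.1, -2.4]
finger_gap: 0.0118
grip_force: 108.5
t 17.65 tip [-96.7  -0.3  51.9] tcp [-19.7   4.1  85.4] lid x axis [ 0.999 -0.     0.032] pitch 1.8 f case [ 2.9  1.7 -2.4] M [ 0.25 -0.37 -0.14] gap 0.011834545728483515
```

```bash
python3 -m creep '[{"tx":0,"ty":0,"tz":0.02,"wx":0,"wy":0,"wz":0,"gripper":0},{"tx":0,"ty":0,"tz":0.02,"wx":0.2,"wy":0,"wz":0,"gripper":0},{"tx":0,"ty":0,"tz":0,"wx":0,"wy":0,"wz":0,"gripper":0}]'
python3 tip.py -4.5
python3 - <<'E'
from fit import *
s,p,r=st()
c=look("scene"); off=(200,115); S=5; im=cv2.resize(c["pixels"][115:230,200:330],None,fx=S,fy=S,interpolation=cv2.INTER_CUBIC)
def lid(pts):
    a=np.array(pts,float); t=np.c_[a[:,1]-4.5,a[:,0],37.1-a[:,2]]/1000
    return p+r.apply(t)
draw(im,c,lid(box(-60,112,-79,79,12)),S,off,(0,0,255))
draw(im,c,place(box(-76,96,-79,79,56),(.465,-.028,0),.138),S,off,(255,0,255))
cv2.imwrite("pics/s4.png",im)
E
```

```text
t: 18.02
eef_pos: [0.445, -0.027, 0.0838]
tcp_rot: [0.009, 0.657, 0.754, 0.012]
ft_force: [1.4, -0.1, -1.5]
finger_gap: 0.0119
grip_force: 108.5
t 18.025 tip [-96.7  -0.6  50.4] tcp [-19.7   3.7  83.8] lid x axis [ 1.    -0.001  0.029] pitch 1.7 f case [ 1.4 -0.3 -1.5] M [ 0.04 -0.31 -0.01] gap 0.011942769953180781
```

View pics/s4.png

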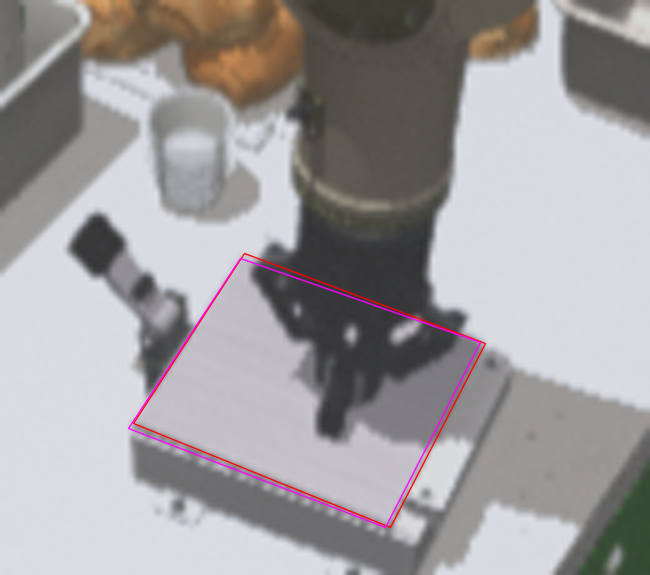

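The lid edge (crop 240,255 to 388,525) lies where the closed lid should be, with the tongue under the lintel. A small further lowering, then release.

```bash
python3 -m creep '[{"tx":0,"ty":0,"tz":0.02,"wx":0.2,"wy":0,"wz":0,"gripper":0},{"tx":0,"ty":0,"tz":0,"wx":0,"wy":0,"wz":0,"gripper":0}]'; python3 tip.py -4.5
python3 -m creep '[{"tx":0,"ty":0,"tz":0,"wx":0,"wy":0,"wz":0,"gripper":0.3},{"tx":0,"ty":0,"tz":0,"wx":0,"wy":0,"wz":0,"gripper":0.6},{"tx":0,"ty":0,"tz":0,"wx":0,"wy":0,"wz":0,"gripper":0.6},{"tx":0,"ty":0,"tz":-0.4,"wx":0,"wy":0,"wz":0,"gripper":0.6},{"tx":0,"ty":0,"tz":-1,"wx":0,"wy":0,"wz":0,"gripper":0.6},{"tx":0,"ty":0,"tz":-1,"wx":0,"wy":0,"wz":0,"gripper":0},{"tx":0,"ty":0,"tz":-0.6,"wx":0.7,"wy":0,"wz":0,"gripper":0},{"tx":0,"ty":0,"tz":0,"wx":0.7,"wy":0,"wz":0,"gripper":0}]'
python3 - <<'E'
from h import *
C=R.from_euler('z',.138); O=np.array([.465,-.028,0])
for n in("scene","top"):
    c=look(n)
    for l in("lid","lid_handle","clamp_tip","clamp_hinge"):
        print(n,l,[((C.inv().apply(np.array(d["point"])-O)*1000).round(1),round(d["conf"],2)) for d in place_of(c,l)[:2]])
print(st()[1],bot.finger_overhang)
E
```

```text
t: 18.32
eef_pos: [0.4451, -0.0269, 0.083]
tcp_rot: [0.008, 0.657, 0.754, 0.011]
ft_force: [-2.1, -0.5, 5.0]
finger_gap: 0.0124
grip_force: 109.4
t 18.325 tip [-96.7  -0.6  49.9] tcp [-19.5   3.8  83. ] lid x axis [ 1.    -0.001  0.026] pitch 1.5 f case [-2.2 -0.2  5. ] M [-0.04  0.38 -0.02] gap 0.012412032484569754
t: 19.32
eef_pos: [0.4427, -0.0279, 0.2352]
tcp_rot: [0.002, 0.657, 0.754, 0.002]
ft_force: [0.6, -0.7, -0.6]
finger_gap: 0.0002
grip_force: 0.0
scene lid [(array([-16.8,   2.5,  48.3]), 0.81)]
scene lid_handle [(array([-21.6,  -0.8,  78.9]), 0.57)]
scene clamp_tip [(array([159.9,   1.2, 127.1]), 0.48)]
scene clamp_hinge [(array([112.2,   0.8,  65.5]), 0.89), (array([198.9, 202.1,   3.4]), 0.39)]
top lid []
top lid_handle []
top clamp_tip [(array([1.671e+02, 1.000e-01, 1.309e+02]), 0.43)]
top clamp_hinge [(array([110.4,   1.4,  66.7]), 0.82)]
[ 0.44120529 -0.02772895  0.23238828] 0.017
```

```bash
cat > cl.py <<'E'
from h import *
import sys,json
# cl.py '[[case x, tip z, n],...]' : rows for shut fingertip centre
C=R.from_euler('z',.138); O=np.array([.465,-.028,0]); s,p,r=st()
print("t",s["t"],"tip now",(C.inv().apply(p-O)*1000-[0,0,17]).round(1),"f",C.inv().apply(s["ft_force"]).round(1))
if len(sys.argv)>1: plan([(O+C.apply(np.array([x,0,z+17])/1000),ori(97.9),n) for x,z,n in json.loads(sys.argv[1])])
E
python3 cl.py '[[205,215,null],[205,112,null]]'
```

```text
t 19.825 tip now [-23.5   3.5 215.4] f [ 0.1 -0.2  0.1]
t [-0.01  0.91  0.  ] w [0. 0. 0.]
t [-0.01  0.91  0.  ] w [0. 0. 0.]
t [-0.01  0.91  0.  ] w [0. 0. 0.]
t [-0.01  0.91  0.  ] w [0. 0. 0.]
t [-0.01  0.91  0.  ] w [0. 0. 0.]
--
t [0.   0.   0.69] w [0. 0. 0.]
t [0.   0.   0.69] w [0. 0. 0.]
t [0.   0.   0.69] w [0. 0. 0.]
--
```

```bash
python3 -m creep '[{"tx":-0.01,"ty":0.91,"tz":0,"wx":0,"wy":0,"wz":0,"gripper":0},{"tx":-0.01,"ty":0.91,"tz":0,"wx":0,"wy":0,"wz":0,"gripper":0},{"tx":-0.01,"ty":0.91,"tz":0,"wx":0,"wy":0,"wz":0,"gripper":0},{"tx":-0.01,"ty":0.91,"tz":0,"wx":0,"wy":0,"wz":0,"gripper":0},{"tx":-0.01,"ty":0.91,"tz":0,"wx":0,"wy":0,"wz":0,"gripper":0},{"tx":0,"ty":0,"tz":0,"wx":0,"wy":0,"wz":0,"gripper":0},{"tx":0,"ty":0,"tz":0.3,"wx":0,"wy":0,"wz":0,"gripper":0}]'; python3 cl.py '[[205,112,3],[134,112,4],[117,112,1],[95,110,2]]'
```

```text
t: 20.7
eef_pos: [0.6675, 0.0015, 0.2183]
tcp_rot: [-0.0, 0.657, 0.754, 0.002]
ft_force: [0.1, 0.6, 0.1]
finger_gap: -0.0
grip_force: 0.0
t 20.7 tip now [204.6   1.4 201.3] f [0.2 0.6 0.1]
t [-0.01  0.    0.6 ] w [ 0.1 -0.1  0. ]
t [-0.01  0.    0.6 ] w [ 0.1 -0.1  0. ]
t [-0.01  0.    0.6 ] w [ 0.1 -0.1  0. ]
--
t [ 0.   -0.35  0.  ] w [0. 0. 0.]
t [ 0.   -0.35  0.  ] w [0. 0. 0.]
t [ 0.   -0.35  0.  ] w [0. 0. 0.]
t [ 0.   -0.35  0.  ] w [0. 0. 0.]
--
t [ 0.   -0.34  0.  ] w [0. 0. 0.]
--
t [ 0.   -0.22  0.02] w [0. 0. 0.]
t [ 0.   -0.22  0.02] w [0. 0. 0.]
--
```

```bash
python3 -m creep '[{"tx":-0.01,"ty":0,"tz":0.6,"wx":0,"wy":0,"wz":0,"gripper":0},{"tx":-0.01,"ty":0,"tz":0.6,"wx":0,"wy":0,"wz":0,"gripper":0},{"tx":-0.01,"ty":0,"tz":0.55,"wx":0,"wy":0,"wz":0,"gripper":0},{"tx":0,"ty":-0.3,"tz":0,"wx":0,"wy":0,"wz":0,"gripper":0},{"tx":0,"ty":-0.3,"tz":0,"wx":0,"wy":0,"wz":0,"gripper":0},{"tx":0,"ty":-0.25,"tz":0,"wx":0,"wy":0,"wz":0,"gripper":0},{"tx":0,"ty":0,"tz":0,"wx":0,"wy":0,"wz":0,"gripper":0}]'; python3 cl.py '[[134,112,2],[117,112,1],[95,110,2]]'
```

```text
t: 21.58
eef_pos: [0.6299, -0.0058, 0.1362]
tcp_rot: [0.005, 0.657, 0.754, 0.007]
ft_force: [13.0, 2.5, 12.1]
finger_gap: 0.0003
grip_force: 6.8
t 21.575 tip now [166.4  -0.7 119.2] f [13.3  0.7 12.1]
t [ 0.01 -0.33  0.07] w [0.5 0.  0. ]
t [ 0.01 -0.32  0.07] w [0.5 0.  0. ]
--
t [ 0.   -0.34  0.  ] w [0. 0. 0.]
--
t [ 0.   -0.22  0.02] w [0. 0. 0.]
t [ 0.   -0.22  0.02] w [0. 0. 0.]
--
```

```bash
python3 -m creep '[{"tx":0,"ty":-0.3,"tz":0,"wx":0,"wy":0,"wz":0,"gripper":0},{"tx":0,"ty":-0.3,"tz":0,"wx":0,"wy":0,"wz":0,"gripper":0},{"tx":0,"ty":-0.3,"tz":0,"wx":0,"wy":0,"wz":0,"gripper":0},{"tx":0,"ty":0,"tz":0,"wx":0,"wy":0,"wz":0,"gripper":0}]'; python3 cl.py '[[117,112,1],[95,110,2],[71,97,2]]'
```

```text
t: 22.08
eef_pos: [0.5804, -0.0128, 0.1316]
tcp_rot: [0.001, 0.657, 0.754, 0.002]
ft_force: [1.9, 0.0, 2.5]
finger_gap: 0.0
grip_force: 1.4
t 22.075 tip now [116.4  -0.8 114.6] f [ 1.9 -0.2  2.5]
t [0.02 0.01 0.05] w [ 0.3 -0.1 -0.1]
--
t [ 0.   -0.22  0.02] w [0. 0. 0.]
t [ 0.   -0.22  0.02] w [0. 0. 0.]
--
t [ 0.   -0.24  0.13] w [0. 0. 0.]
t [ 0.   -0.24  0.13] w [0. 0. 0.]
--
```

```bash
python3 -m creep '[{"tx":0,"ty":-0.22,"tz":0.04,"wx":0,"wy":0,"wz":0,"gripper":0},{"tx":0,"ty":-0.22,"tz":0.05,"wx":0,"wy":0,"wz":0,"gripper":0},{"tx":0,"ty":-0.24,"tz":0.13,"wx":0,"wy":0,"wz":0,"gripper":0},{"tx":0,"ty":-0.24,"tz":0.13,"wx":0,"wy":0,"wz":0,"gripper":0},{"tx":0,"ty":0,"tz":0,"wx":0,"wy":0,"wz":0,"gripper":0}]'; python3 cl.py '[[58,82,2],[50,72,2]]'
python3 - <<'E'
from h import *
C=R.from_euler('z',.138); O=np.array([.465,-.028,0])
c=look("scene"); cv2.imwrite("pics/s5.png",cv2.resize(c["pixels"][115:230,200:330],None,fx=5,fy=5,interpolation=cv2.INTER_CUBIC))
E
```

```text
t: 22.7
eef_pos: [0.5409, -0.0181, 0.1135]
tcp_rot: [0.004, 0.657, 0.754, 0.007]
ft_force: [33.1, 3.6, -25.3]
finger_gap: 0.0002
grip_force: 15.9
t 22.7 tip now [76.5 -0.7 96.5] f [ 33.3  -1.  -25.3]
t [ 0.01 -0.19  0.14] w [ 0.5 -0.1  0. ]
t [ 0.01 -0.19  0.14] w [ 0.5 -0.1  0. ]
--
t [ 0.   -0.08  0.1 ] w [0. 0. 0.]
t [ 0.   -0.08  0.1 ] w [0. 0. 0.]
--
```

View pics/s5.png

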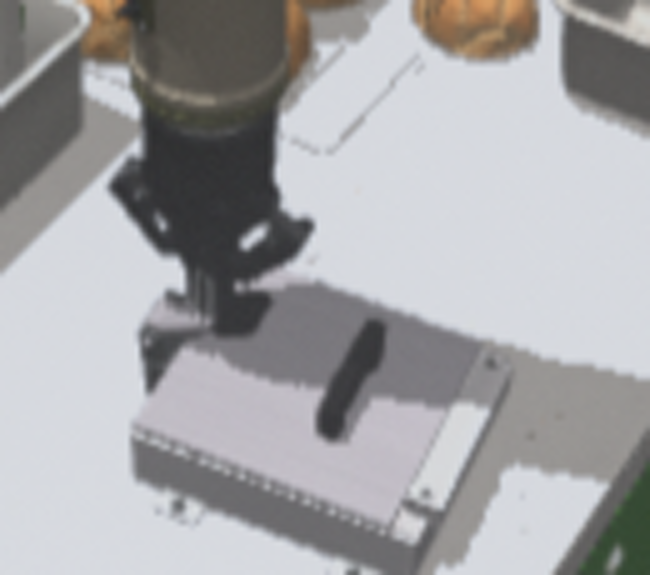

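The lever is over the lid (end piece at crop 245,310), but the fingertips are caught behind its end-piece step. Back off, rise, and press from above.

```bash
python3 -m creep '[{"tx":0,"ty":0.2,"tz":0,"wx":0,"wy":0,"wz":0,"gripper":0},{"tx":0,"ty":0.1,"tz":-0.2,"wx":0,"wy":0,"wz":0,"gripper":0},{"tx":0,"ty":0,"tz":-0.9,"wx":0,"wy":0,"wz":0,"gripper":0},{"tx":0,"ty":0,"tz":0,"wx":0,"wy":0,"wz":0,"gripper":0}]'; python3 cl.py '[[48,145,2],[48,100,3]]'
python3 - <<'E'
from h import *
C=R.from_euler('z',.138); O=np.array([.465,-.028,0])
for n in("scene","top"):
    c=look(n)
    for l in("lid","lid_handle","clamp_tip"):
        print(n,l,[((C.inv().apply(np.array(d["point"])-O)*1000).round(1),round(d["conf"],2)) for d in place_of(c,l)[:2]])
E
```

```text
t: 23.25
eef_pos: [0.5515, -0.0162, 0.1716]
tcp_rot: [0.002, 0.657, 0.754, 0.003]
ft_force: [-0.4, 0.5, 0.5]
finger_gap: -0.0
grip_force: 0.0
t 23.25 tip now [ 87.3  -0.2 154.6] f [-0.3  0.6  0.5]
t [ 0.   -0.39  0.09] w [0.2 0.  0. ]
t [ 0.   -0.39  0.09] w [0.2 0.  0. ]
--
t [0.  0.  0.3] w [0. 0. 0.]
t [0.  0.  0.3] w [0. 0. 0.]
t [0.  0.  0.3] w [0. 0. 0.]
--
scene lid [(array([-15.3,   0. ,  46.1]), 0.64)]
scene lid_handle [(array([-20.8,  -1.3,  77. ]), 0.71)]
scene clamp_tip [(array([ 36.2,   1.8, 106.6]), 0.5)]
top lid [(array([-17. ,   3.7,  47.6]), 0.85)]
top lid_handle [(array([-20. ,   1.6,  75.6]), 0.93)]
top clamp_tip []
```

```bash
python3 -m creep '[{"tx":0,"ty":-0.36,"tz":0,"wx":0,"wy":0,"wz":0,"gripper":0},{"tx":0,"ty":-0.36,"tz":0.2,"wx":0,"wy":0,"wz":0,"gripper":0},{"tx":0,"ty":0,"tz":0.5,"wx":0,"wy":0,"wz":0,"gripper":0},{"tx":0,"ty":0,"tz":0.3,"wx":0,"wy":0,"wz":0,"gripper":0},{"tx":0,"ty":0,"tz":0.2,"wx":0,"wy":0,"wz":0,"gripper":0},{"tx":0,"ty":0,"tz":0,"wx":0,"wy":0,"wz":0,"gripper":0}]'; python3 cl.py '[[50,80,2],[50,70,2]]'
```

```text
t: 24.4
eef_pos: [0.5142, -0.0213, 0.1072]
tcp_rot: [-0.001, 0.657, 0.754, 0.001]
ft_force: [0.6, -0.1, 0.4]
finger_gap: -0.0
grip_force: 0.0
t 24.4 tip now [49.6 -0.1 90.2] f [ 0.6 -0.2  0.4]
t [0.  0.  0.1] w [ 0.  -0.1  0. ]
t [0.  0.  0.1] w [ 0.  -0.1  0. ]
--
t [0.  0.  0.1] w [0. 0. 0.]
t [0.  0.  0.1] w [0. 0. 0.]
--
```

```bash
python3 -m creep '[{"tx":0,"ty":0,"tz":0.1,"wx":0,"wy":0,"wz":0,"gripper":0},{"tx":0,"ty":0,"tz":0.1,"wx":0,"wy":0,"wz":0,"gripper":0},{"tx":0,"ty":0,"tz":0,"wx":0,"wy":0,"wz":0,"gripper":0}]'; python3 cl.py
python3 -m creep '[{"tx":0,"ty":0,"tz":0.1,"wx":0,"wy":0,"wz":0,"gripper":0},{"tx":0,"ty":0,"tz":0.08,"wx":0,"wy":0,"wz":0,"gripper":0},{"tx":0,"ty":0,"tz":0,"wx":0,"wy":0,"wz":0,"gripper":0}]'; python3 cl.py
```

```text
t: 24.78
eef_pos: [0.5145, -0.0212, 0.0979]
tcp_rot: [-0.0, 0.657, 0.754, 0.002]
ft_force: [-0.7, -0.5, 1.0]
finger_gap: 0.0001
grip_force: 0.3
t 24.775 tip now [49.9 -0.1 80.9] f [-0.8 -0.4  1. ]
t: 25.15
eef_pos: [0.5141, -0.0213, 0.0899]
tcp_rot: [-0.0, 0.657, 0.754, 0.001]
ft_force: [-8.7, -0.6, 16.1]
finger_gap: 0.0001
grip_force: 8.1
t 25.15 tip now [49.5 -0.1 72.9] f [-8.7  0.6 16.1]
```

```bash
python3 -m creep '[{"tx":0,"ty":0,"tz":0.05,"wx":0,"wy":0,"wz":0,"gripper":0},{"tx":0,"ty":0,"tz":0,"wx":0,"wy":0,"wz":0,"gripper":0}]'; python3 cl.py
python3 -m creep '[{"tx":0,"ty":0,"tz":0.06,"wx":0,"wy":0,"wz":0,"gripper":0},{"tx":0,"ty":0,"tz":0,"wx":0,"wy":0,"wz":0,"gripper":0}]'; python3 cl.py
```

```text
t: 25.4
eef_pos: [0.5142, -0.0213, 0.0894]
tcp_rot: [0.0, 0.657, 0.754, 0.0]
ft_force: [-18.8, -0.9, 39.6]
finger_gap: 0.0001
grip_force: 19.8
t 25.4 tip now [49.7 -0.2 72.4] f [-18.7   1.7  39.6]
t: 25.65
eef_pos: [0.5144, -0.0213, 0.0888]
tcp_rot: [0.001, 0.657, 0.754, -0.0]
ft_force: [-31.6, -1.4, 68.6]
finger_gap: -0.0003
grip_force: 34.3
t 25.65 tip now [49.8 -0.2 71.8] f [-31.5   3.   68.6]
```

Hard stop reached (tip at z 72 mm, 69 N, no further travel). Retreat and check.

```bash
python3 -m creep '[{"tx":0,"ty":0,"tz":-0.1,"wx":0,"wy":0,"wz":0,"gripper":0},{"tx":0,"ty":0,"tz":-0.3,"wx":0,"wy":0,"wz":0,"gripper":0},{"tx":0,"ty":0,"tz":-1,"wx":0,"wy":0,"wz":0,"gripper":0},{"tx":0.5,"ty":0,"tz":-1,"wx":0,"wy":0,"wz":0,"gripper":0},{"tx":-0.9,"ty":0,"tz":-1,"wx":0,"wy":0,"wz":0,"gripper":0},{"tx":-1,"ty":0,"tz":0,"wx":0,"wy":0,"wz":0,"gripper":0},{"tx":-1,"ty":0,"tz":0,"wx":0,"wy":0,"wz":0,"gripper":0},{"tx":-1,"ty":0,"tz":0,"wx":0,"wy":0,"wz":0,"gripper":0}]'
python3 - <<'E'
from fit import *
C=R.from_euler('z',.138); O=np.array([.465,-.028,0])
for n in("scene","top"):
    c=look(n)
    for l in("lid","lid_handle","clamp_tip"):
        print(n,l,[((C.inv().apply(np.array(d["point"])-O)*1000).round(1),round(d["conf"],2)) for d in place_of(c,l)[:2]])
    if n=="scene":
        im=cv2.resize(c["pixels"][130:230,205:330],None,fx=6,fy=6,interpolation=cv2.INTER_CUBIC)
        draw(im,c,place(box(-76,96,-79,79,56),O,.138),6,(205,130),(255,0,255)); draw(im,c,place(box(33,63,-17,17,72.5),O,.138),6,(205,130),(0,0,255)); cv2.imwrite("pics/s6.png",im)
E
```

```text
t: 26.65
eef_pos: [0.5373, -0.1886, 0.25]
tcp_rot: [-0.0, 0.657, 0.754, 0.002]
ft_force: [1.0, -0.5, -0.7]
finger_gap: 0.0
grip_force: 0.0
scene lid [(array([-15.7,   1.2,  45. ]), 0.93)]
scene lid_handle [(array([-21.6,   1.3,  75.3]), 0.81)]
scene clamp_tip [(array([26.8, -0.3, 64.1]), 0.58)]
top lid [(array([-19. ,  -0.2,  46.2]), 0.91)]
top lid_handle [(array([-14.8,  -1.3,  77.4]), 0.83)]
top clamp_tip [(array([31.4,  0.8, 67.4]), 0.64), (array([-79.6,  -1.6,  50. ]), 0.29)]
```

View pics/s6.png

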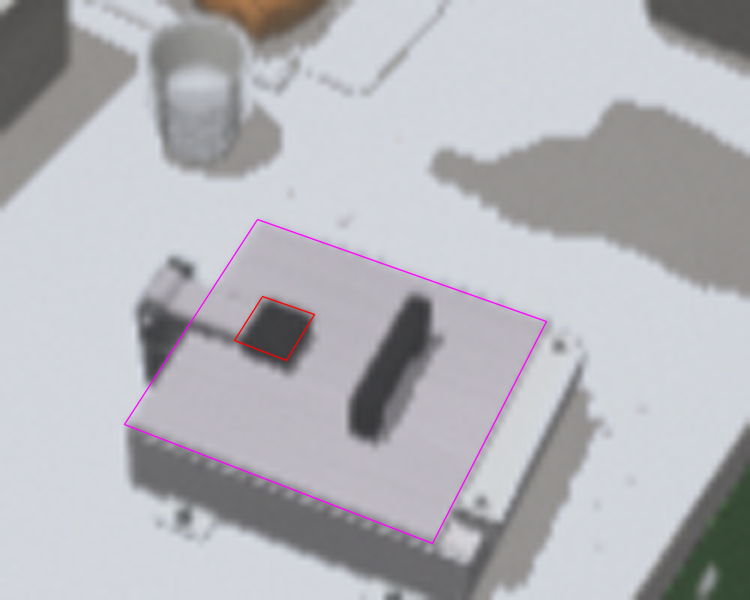

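The lid lies flat along its predicted closed outline (125,425 to 547,322). The lever's end piece (275,335) is down flat, the clamp tip reads z ≈ 66 mm, and the cups stand where they were. Handing in.

```bash
python3 -c "
from plant import order; print(order.close_job())"
```

```text
the job is handed in; nothing more can be done
None
```

The job is handed in at about 27 s of the 64 s allowed: the card reader lies flat in the case, the lid's tongue is hooked to the slot's stop, and the clamp lever is pressed down to its hard stop; I didn't deliberately touch the bystanders, and only the cups were checked at the end.

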